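# Centre-punch the console cover

## Robot

A 6-joint arm with a two-finger parallel gripper is mounted at the origin on a cart in front of the work surface, level with it; the furniture and walls round the work are solid. World frame = base frame: x ahead of the robot, y to its left, z up, the work surface at z = 0. Lengths are in m, angles in rad, forces in N, time in s.
With the tool pointing down it reaches from about 0.3 to 0.95 m from the base axis. Payload 3.1 kg.
Tool frame: the origin (TCP) lies midway between the tips of the shut fingers; the grasp point (between the pads) lies behind it (manip.tcp_to_grasp is the z of the grasp point in the tool frame, in m); z points along the fingers, y is the line along which they close (so a half turn about z gives the same grasp; the last joint's range is limited). The gripper opens to 85 mm and grips with 20 to 120 N. Pads are 22 mm wide; open, the fingers measure 114 mm over their backs; the gripper's body (76 mm by 85 mm) begins 54 mm behind the grasp point. The pads swing forward as they close: fully open they stand 13 mm farther back than shut.
Start: joints at [-0.07, 0.308, 1.634, -0, 1.2, -0.07], TCP at [0.625, -0, 0.231] pointing down, gripper open.
Joint ranges: [-3.06, 3.06], [-0.79, 1.96], [0.05, 2.63], [-1.19, 4.34], [0.05, 2.64], [-2.94, 2.94]. Speed limits (rad/s): [2.79, 2.79, 3.14, 3.14, 3.14, 3.14].

## Interface

Orientations are given as a unit quaternion [w, x, y, z].
In Python, from bench import manip gives the robot as it stands.
- The arm moves only by the tool servo_tool, never from a script. Its argument "plan" is text: rows parted by semicolons, each of 6 numbers parted by spaces: the shift along the world's x, y, z in mm, then the turn, a rotation vector about the world's x, y, z in units of 6 degrees (1.0 is 6 degrees). In form: x y z ax ay az; .... A call has 1 to 5 rows; each row is the pose to reach, as a shift and turn from the pose commanded when the call began; what a row does not reach only later rows make up. A row lasts 1/8 s, in which the tool goes at most 62.5 mm and 10.7 degrees, less where a joint would pass 70% of its speed; a pose out of reach is approached as far as the arm can. A call with a gripper value outside its range is refused whole. "jaw" is the opening, from 0 (shut) to 1 (fully open), set as the call begins (left out, the last holds). The fingers move at their own pace and stop on an object; the grip force is fixed at half the most. Time passes only in rows, so rows that repeat a pose let the fingers close. It gives the time, the measured TCP pose, the force, the opening and the grip force at its end, in the units of the state.
- manip.get_obs(): the state, without advancing time (a new reading comes with each control period).
- manip.get_image(name): name is "scene" or "side" or "wrist"; returns (picture, depth): 384x512x3 uint8, red, green, blue; 384x512 float32, m along the optical axis (not along the pixel's ray), 0 where there is no reading.
- manip.camera_model(name): a dict with "intrinsics" (3x3 intrinsics, pixels), "R" (3x3) and "t" (3): a world point X has camera coordinates R X + t; the wrist camera has in their place "hand_eye" (4x4, takes a point from camera to tool coordinates, whose origin is the TCP and whose axes are the flange's). Camera axes: x right, y down, z forward; pixel columns grow to the right and rows downward; lengths in m; the calibration is good to about 2 mm. A picture is of the moment at which its call begins: read the wrist's pose just before it. camera_model takes no time and is no camera call.
- manip.finish_job(): hands the job in; it is judged then, once.
The state is a dict: "t": time; "joint_positions": joint angles; "joint_vel": joint speeds; "joint_efforts": joint torques, N m; "eef_pos": TCP position; "tool_rot": TCP orientation; "contact_force": force on the tool from outside, world axes, zero at the start; "wrist_torque": the same for the moment, N m; "opening": opening from 0.0 (shut) to 1.0 (fully open); "finger_force": force on a finger pad.
Only numpy, scipy, OpenCV 4.12 (cv2) and the standard library are available. Lean on these libraries where they do the work, as an engineer would, in place of code of your own. Each camera call takes 0.05 s, during which the arm holds its last target. There are 200 camera calls.

## Task

Take the spring-loaded automatic centre punch out of its leaning rest and snap it on the two drawn crosses of the console cover: first straight down on the cross on the level face, then square to the surface on the cross on the sloping face, each time pressing steadily until the spring trips; then put the punch back in its rest as it was, tip down, and let go. Do not trip it anywhere else, and leave the tin, bottle, spool and screwdriver where they stand.

Things in the scene. Friction and masses are not known exactly. Their poses are not given: they have to be found in the camera images.
- punch: automatic centre punch: round metal tool 160 mm long, 18 mm dia. from 45 to 158 mm above the tip (knurled at 87 to 133 mm: grip there, above the gutter), below that a slimmer pointed sprung nose, 8 mm dia. 0.16 kg, centre of mass 95 mm above the tip. Origin at the tip with the nose fully out; z along the shaft, tip to cap. Turning about its axis does not matter
- punch_tip (a point): the point of the nose (moves with the nose)
- punch_nose (a joint): how far the nose is pushed in, in m: 0 fully out, 0.012 fully in. The push needed is about 2.5 N at first, rises to about 10 N near 4 mm, then collapses (the snap) to under 5 N beyond 9 mm; tripped beyond 0.009. It springs out again by itself when lifted
- panel: console cover, bent bare metal sheet fixed to the desk. Origin at desk level under the bend between its two faces; y along the bend. Level face: x 0 to 70 mm, y -75 to 75 mm, surface 60 mm above the desk. Sloping face: falls from the bend (x 0) to the desk at x -104 mm, 30 degrees to the level. Small screw heads in the corners
- cross_level (a point): middle of the cross (two black lines 26 mm long, 2 mm wide) on the level face; z is the surface normal (up)
- cross_slope (a point): middle of the like cross on the sloping face; z is the surface normal, 30 degrees off vertical, tipped to the panel's -x; y along the bend
- rest: the punch's leaning rest, dark metal, fixed: base plate 110 x 70 x 10 mm, origin under its middle. A 90 degree V gutter of two 24 mm wide plates, 5 to 105 mm from the seat, leans 30 degrees from vertical, upper end to the rest's -x. It supports the punch from below; the open side faces +x and up, where a lip to 23 mm above the seat, 15 mm off the axis, holds the nose in
- rest_seat (a point): where the tip of the resting punch stands (on a flat stop); z is the axis of the resting punch (tip to cap), leaning 30 degrees to the rest's -x; x points square out of the gutter's open side; y level, across the gutter
- iron_stand: soldering-iron stand with the iron in it, fixed close behind the cover: an obstacle, 100 x 60 mm base, 274 mm high, the iron leaning away from the cover (handle at 145 to 252 mm height, 0 to 54 mm behind the origin, away from the cover); origin at desk level near the rear edge of its base
- flux_tin: round white tin standing on the level face, 48 mm dia., 22 high; a bystander; origin under its middle
- ipa_bottle: white dropper bottle, 45 mm dia., 135 high, standing beside the rest; a bystander; origin under its middle
- solder_spool: spool with two flanges, 63 mm dia., 40 high, standing on the other side of the rest; a bystander; origin under its middle
- driver_c: screwdriver, 145 mm long, 18 thick, lying in front of the cover; a bystander; origin under its middle
There are look-alikes about, which are no part of the job. What is shaped like the rest but pink is not meant.

How it is judged:
On the way, in this order (a step that is already met when the one before it is completed fails the run):
1. the punch is tripped straight down on the cross on the level face (tip within 5 mm, shaft within 10 degrees) (value of joint punch_nose above 0.009 m and distance between punch_tip and cross_level below 0.005 m and angle between the z axis of punch and the z axis of cross_level, either way round below 0.175 rad), for 0.05 s.
2. the punch is tripped on the cross on the sloping face, square to it (tip within 5 mm, shaft within 10 degrees of the normal) (value of joint punch_nose above 0.009 m and distance between punch_tip and cross_slope below 0.005 m and angle between the z axis of punch and the z axis of cross_slope, either way round below 0.175 rad), for 0.05 s.
At the end, for the whole second after the job is handed in: the punch lies released and still in the rest's gutter, tip down on the stop (within 10 mm of the seat, within 8 degrees of the gutter's axis, nose fully out) (distance between punch and rest_seat below 0.01 m and angle between the z axis of punch and the z axis of rest_seat, either way round below 0.14 rad and angle between punch's own z axis and vertical below 1 rad and value of joint punch_nose below 0.002 m and linear speed of punch below 0.02 m/s and contact force between the fingers and punch below 0.1 N); the robot touches nothing.
It fails at once if the punch is pressed in by more than 7 mm anywhere but on a cross (within 8 mm) (value of joint punch_nose above 0.007 m and distance between punch_tip and cross_level above 0.008 m and distance between punch_tip and cross_slope above 0.008 m).
It fails at once if a bystander (tin, bottle, spool, screwdriver) is shifted by more than 25 mm or knocked over (distance of any of flux_tin, ipa_bottle, solder_spool, driver_c from where it was at the start of the episode above 0.025 m or angle between any of flux_tin, ipa_bottle, solder_spool's own z axis and vertical above 0.5 rad).
It also fails if it takes over 61 s, if anything falls off the work surface, if the arm or the gripper's body presses on something with over 40 N, if the wrist force passes 120 N, or if a joint passes its speed limit or range.

## Working session

There is one attempt and no reset: what is moved stays moved. The work goes in short steps, Python scripts to look and compute and a tool call to move; the robot and the scene stay as the last step left them, time stands still between calls to the robot, and variables do not carry over. Pictures are saved under pics/ and viewed, at most 10 in all, crops included, and the job is handed in when it is done.

Besides the shell and the picture viewer there is one more tool, called after "Request:" as name(argument=value, ...) on one line, values as JSON. servo_tool: Moves the arm, as the interface text tells. Its arguments: {"type":"object","properties":{"plan":{"type":"string"},"jaw":{"type":"number"}},"required":["plan"]}

```bash
mkdir -p pics; ls
python3 - <<'E'
from bench import manip
import cv2, numpy as np
print(manip.get_obs()); print(manip.tcp_to_grasp)
for n in ["scene","side","wrist"]:
    p,d=manip.get_image(n); np.savez(f"pics/{n}0.npz",p=p,d=d); cv2.imwrite(f"pics/{n}0.png",cv2.resize(p[:,:,::-1],(800,600),interpolation=cv2.INTER_CUBIC))
    print(n,manip.camera_model(n))
E
```

```text
pics
{'t': 0.0, 'joint_positions': array([-6.96931653e-02,  3.09013467e-01,  1.63520388e+00, -3.90480633e-05,
        1.19968253e+00, -6.97062113e-02]), 'joint_vel': array([ 0.00184249,  0.001472  ,  0.00056987, -0.00224426,  0.00070873,
        0.00150697]), 'joint_efforts': array([ 1.43707580e-04, -4.15252447e+01, -2.76667070e+01, -1.74997494e-04,
        1.01000658e-02, -1.14578896e-05]), 'eef_pos': array([6.24173651e-01, 2.30783114e-05, 2.30033546e-01]), 'tool_rot': array([-0.00085862,  0.70709668,  0.70711594, -0.00077066]), 'contact_force': array([0.3595365 , 0.58366795, 0.69083657]), 'wrist_torque': array([-0.01932557, -0.0127158 , -0.00240985]), 'finger_force': 0.0, 'opening': 0.9991141135098771}
-0.0187
scene {'intrinsics': array([[462.87794952,   0.        , 255.8786007 ],
       [  0.        , 462.87794952, 185.6135143 ],
       [  0.        ,   0.        ,   1.        ]]), 'R': array([[-8.40481899e-01, -5.41839613e-01,  1.01111337e-04],
       [-4.06087772e-01,  6.29785016e-01, -6.62165807e-01],
       [ 3.58723986e-01, -5.56579435e-01, -7.49357347e-01]]), 't': array([0.5
[... 243 characters left out ...]
9399,  0.00277938],
       [-0.00990395, -0.67546461, -0.73732589],
       [ 0.0149236 ,  0.73718009, -0.6755315 ]]), 't': array([-0.63344572,  0.0597033 ,  0.86332467])}
wrist {'intrinsics': array([[298.56372938,   0.        , 257.17960464],
       [  0.        , 298.56372938, 189.13631028],
       [  0.        ,   0.        ,   1.        ]]), 'hand_eye': array([[ 3.59241393e-04, -9.65351183e-01, -2.60953951e-01,
         6.56913167e-02],
       [ 9.99999168e-01,  2.34148261e-05,  1.29002670e-03,
         1.05881242e-03],
       [-1.23921861e-03, -2.60954197e-01,  9.65350388e-01,
        -1.44436300e-01],
       [ 0.00000000e+00,  0.00000000e+00,  0.00000000e+00,
         1.00000000e+00]])}
```

View pics/scene0.png

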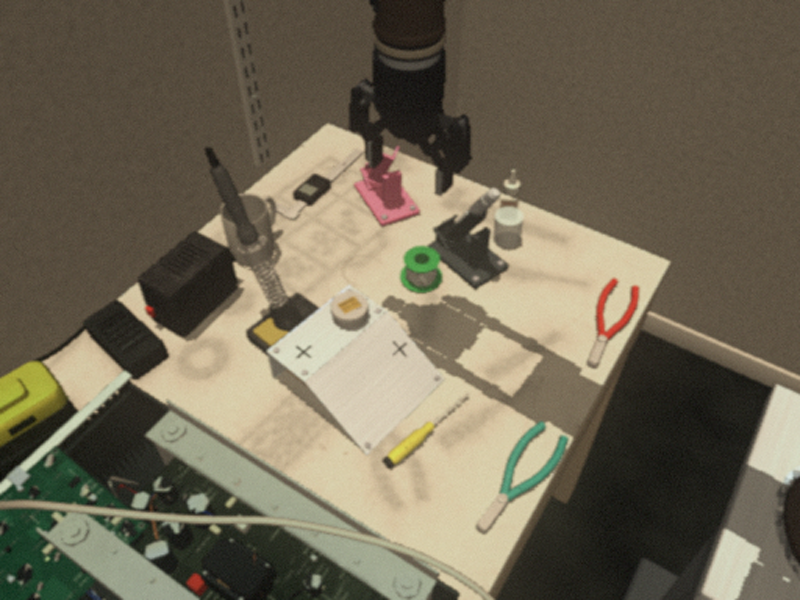

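View pics/side0.png

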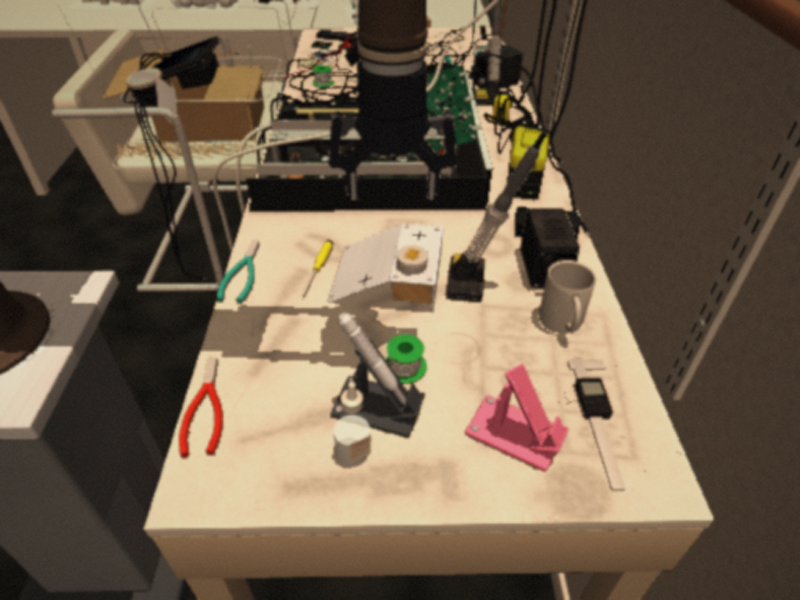

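The dark rest, holding the punch, is at scene (470,250) and side (380,390). The pink look-alike is at scene (388,190) and side (518,420). The dark one fits: it isn't pink and the punch is in it. The bystanders are also clear: the spool is green, the bottle is by the rest, the tin is on the level face and the screwdriver is in front of the cover. I'll confirm in an enlarged crop and get depth points.

```bash
cat > h.py <<'E'
import numpy as np, cv2
from bench import manip
from scipy.spatial.transform import Rotation as Ro
def ld(n): z=np.load(f"pics/{n}.npz"); return z['p'],z['d']
def pose():
    o=manip.get_obs(); T=np.eye(4); q=o['tool_rot']; T[:3,:3]=Ro.from_quat(np.r_[q[1:],q[0]]).as_matrix(); T[:3,3]=o['eef_pos']; return T
def c2w(name,T=None):
    m=manip.camera_model(name); M=np.eye(4)
    if name=='wrist': return m['intrinsics'],T@m['hand_eye']
    M[:3,:3]=m['R'].T; M[:3,3]=-m['R'].T@m['t']; return m['intrinsics'],M
def back(name,uv,d,T=None):
    K,M=c2w(name,T); uv=np.atleast_2d(uv); c=np.c_[(uv[:,0]-K[0,2])/K[0,0],(uv[:,1]-K[1,2])/K[1,1],np.ones(len(uv))]*np.reshape(d,(-1,1))
    return c@M[:3,:3].T+M[:3,3]
def proj(name,X,T=None):
    K,M=c2w(name,T); c=(np.atleast_2d(X)-M[:3,3])@M[:3,:3]; return np.c_[K[0,0]*c[:,0]/c[:,2]+K[0,2],K[1,1]*c[:,1]/c[:,2]+K[1,2]]
def tri(obs): # [(name,uv,T)] -> point, residual
    A=np.zeros((3,3));b=np.zeros(3);L=[]
    for n,uv,T in obs:
        K,M=c2w(n,T); d=back(n,uv,1,T)[0]-M[:3,3]; d/=np.linalg.norm(d); P=np.eye(3)-np.outer(d,d); A+=P;b+=P@M[:3,3]; L.append((P,M[:3,3]))
    X=np.linalg.solve(A,b); return X,[np.linalg.norm(P@(X-o))*1000 for P,o in L]
def cloud(n,p,d,T=None):
    v,u=np.nonzero(d>0); return np.c_[u,v],back(n,np.c_[u,v],d[v,u],T)
E
python3 - <<'E'
from h import *
tiles=[]
for n,u,v in [("side",190,190),("side",205,130),("scene",255,100),("scene",170,170)]:
    p,d=ld(n+"0"); t=cv2.resize(p[v:v+75,u:u+100,::-1],(400,300),interpolation=cv2.INTER_CUBIC); tiles.append(t)
cv2.imwrite("pics/m.png",np.vstack([np.hstack(tiles[:2]),np.hstack(tiles[2:])]))
for n in ["side","scene"]:
    p,d=ld(n+"0"); print(n,(d>0).mean())
    # level face plane check & slope plane
    uv,X=cloud(n,p,d)
    a=(X[:,2]>.05)&(X[:,2]<.07)&(X[:,0]>.4)&(X[:,0]<1); print(np.percentile(X[a],[2,50,98],axis=0))
    for c in ([(419,236),(365,279)] if n=="side" else [(304,351),(400,349)]):
        c=np.array(c)*.64; r=c.astype(int); print(back(n,c,np.median(d[r[1]-2:r[1]+3,r[0]-2:r[0]+3])))
s=np.array([(419,236),(365,279)])*.64; k=np.array([(304,351),(400,349)])*.64
for i in range(2): print(tri([("side",s[i],None),("scene",k[i],None)]))
E
```

```text
side 0.9956614176432291
[[ 0.4295772  -0.2281787   0.05027365]
 [ 0.6986737   0.1467253   0.06007248]
 [ 0.99978725  1.06662009  0.06960968]]
[[0.67127062 0.16679227 0.06096016]]
[[0.58270547 0.08809003 0.03545475]]
scene 0.9958546956380209
[[ 0.47716152 -0.83253175  0.05049832]
 [ 0.67570664  0.20414839  0.06045152]
 [ 0.99939732  0.52716953  0.06954832]]
[[0.66970059 0.1680643  0.059644  ]]
[[0.58013583 0.08418068 0.03447208]]
(array([0.67062643, 0.16805353, 0.05960076]), [np.float64(0.8171071572120212), np.float64(0.817107157212072)])
(array([0.58111142, 0.08574701, 0.03666703]), [np.float64(1.8027407701245577), np.float64(1.8027407701244458)])
```

View pics/m.png

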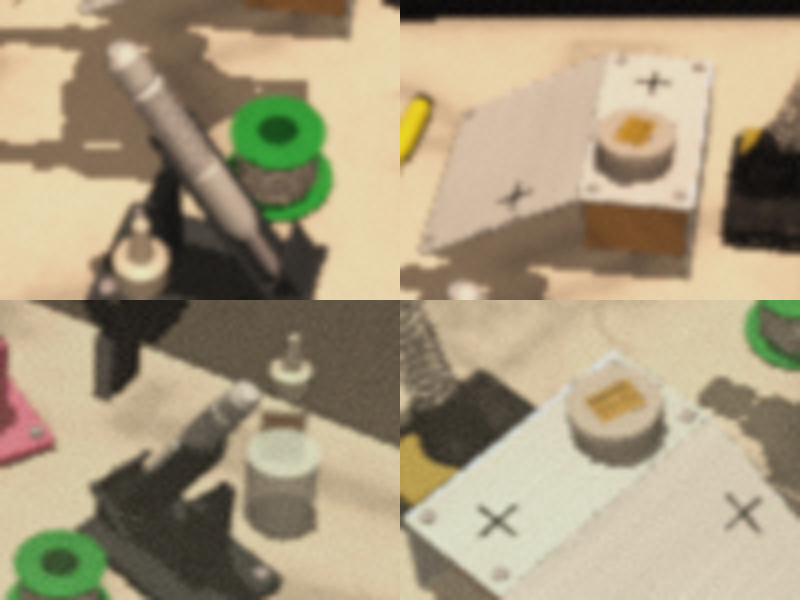

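```bash
cat > m1.py <<'E'
from h import *
from scipy.optimize import least_squares
S=[(267.9,150.1),(233.4,178.4)];C=[(193.9,224.6),(255.4,223.1)]
cr=[]
for s,c in zip(S,C):
    X,r=tri([("side",s,None),("scene",c,None)]); cr.append(X)
    print("tri",X.round(4),np.round(r,2),[back(n,q,np.median(ld(n+"0")[1][int(q[1])-2:int(q[1])+4,int(q[0])-2:int(q[0])+4])).round(4) for n,q in (("side",s),("scene",c))])
for n in ["side","scene"]:
    p,d=ld(n+"0");uv,X=cloud(n,p,d)
    a=X[np.linalg.norm(X-cr[1],axis=1)<.035]; 
    for k in range(3):
        c=np.median(a,0); w=np.linalg.svd(a-a.mean(0))[2][2]; a=a[abs((a-a.mean(0))@w)<.004]
    w*=np.sign(w[2]); print(n,"slope normal",w.round(3),np.degrees(np.arccos(w[2])),np.degrees(np.arctan2(w[1],w[0])),"at cross off",(cr[1]-a.mean(0))@w,len(a))
    a=X[(np.linalg.norm(X-cr[0],axis=1)<.03)]; print("level z",np.median(a[:,2]))
# punch
P=[]
ends=dict(side=[(220.5,204),(252,246)],scene=[(255+58,100+24),(255+40,100+37)])
for n in ends:
    p,d=ld(n+"0");uv,X=cloud(n,p,d); e=np.array(ends[n],float); l=np.linalg.norm(e[1]-e[0]); t=(e[1]-e[0])/l
    q=uv-e[0]; b=(q@t>0)&(q@t<l)&(abs(q[:,0]*t[1]-q[:,1]*t[0])<3); a=X[b]; m=np.median(a[:,2]); P.append(a); print(n,len(a),np.percentile(a,[5,50,95],axis=0).round(3).tolist())
def fit(A):
    v=np.linalg.svd(A-A.mean(0))[2][0]; v*=np.sign(v[2]); o=A.mean(0)-[0,0,.006]
    def f(x):
        w=np.array([x[2],x[3],1]); w/=np.linalg.norm(w); q=A-[x[0],x[1],o[2]]; return np.linalg.norm(q-np.outer(q@w,w),axis=1)-.009
    r=least_squares(f,[o[0],o[1],v[0]/v[2],v[1]/v[2]],loss='soft_l1',f_scale=.001); x=r.x; w=np.array([x[2],x[3],1]);w/=np.linalg.norm(w)
    s=(A-[x[0],x[1],o[2]])@w
    print("axis pt",np.r_[x[:2],o[2]].round(4),"dir",w.round(4),"tilt",np.degrees(np.arccos(w[2])),"az",np.degrees(np.arctan2(w[1],w[0])),"rms",np.sqrt(np.median(f(x)**2)),"s",s.min(),s.max())
    return np.r_[x[:2],o[2]],w
for A in (P[0],np.vstack(P)): 
    o,w=fit(A)
    for n in ends: print(n,"px of axis at z .03,.08,.15:",proj(n,[o+w*(z-o[2])/w[2] for z in (.03,.08,.15)]).round(1).tolist())
E
python3 m1.py
```

```text
tri [0.6703 0.1697 0.0616] [0.45 0.45] [array([[0.6707, 0.1695, 0.062 ]]), array([[0.6703, 0.1692, 0.0606]])]
tri [0.5814 0.0861 0.0372] [0.97 0.97] [array([[0.5823, 0.0869, 0.037 ]]), array([[0.5809, 0.0852, 0.0359]])]
side slope normal [-0.496  0.068  0.866] 30.05973739814022 172.19304800386078 at cross off 0.0010330449309888126 284
level z 0.06067823407915579
scene slope normal [-0.497  0.081  0.864] 30.24254887920987 170.78477593161276 at cross off 0.0017828130348455466 741
level z 0.0600765860669249
side 307 [[0.571, -0.148, 0.068], [0.596, -0.139, 0.114], [0.622, -0.13, 0.157]]
scene 132 [[0.572, -0.257, -0.001], [0.594, -0.125, 0.116], [0.661, -0.117, 0.154]]
axis pt [ 0.5936 -0.1327  0.1072] dir [-0.4786  0.1596  0.8634] tilt 30.29804446167681 az 161.55891767009672 rms 0.000652925612009924 s -0.06682250058632884 0.05815111355325308
side px of axis at z .03,.08,.15: [[257.4, 256.0], [243.3, 236.4], [221.6, 206.4]]
scene px of axis at z .03,.08,.15: [[288.9, 148.2], [298.7, 139.2], [314.2, 124.9]]
axis pt [ 0.598  -0.145   0.1016] dir [-0.4682  0.4493  0.7609] tilt 40.457509766406794 az 136.17888926903345 rms 0.003519196863088699 s -0.16197849962094923 0.06856806503354138
side px of axis at z .03,.08,.15: [[260.9, 272.6], [244.6, 244.5], [220.9, 203.3]]
scene px of axis at z .03,.08,.15: [[295.3, 137.5], [302.0, 133.7], [313.0, 127.4]]
```

The montage confirms the target: the tan metal punch lies in the dark rest, with its cap at side px (220,202) and its nose at about (257,256). The crosses are clear in both views. Next I'll refine the punch axis and extent, and check the clearances.

```bash
cat > m2.py <<'E'
from h import *
from scipy.optimize import least_squares
o=np.array([.5936,-.1327,.1072]);w=np.array([-.4786,.1596,.8634]);w/=np.linalg.norm(w)
D={n:cloud(n,*ld(n+"0")) for n in ("side","scene")}
def fitpts(A,o,w):
    e1=np.cross(w,[0,0,1]);e1/=np.linalg.norm(e1);e2=np.cross(w,e1)
    def g(x): v=w+x[2]*e1+x[3]*e2; v/=np.linalg.norm(v); return o+x[0]*e1+x[1]*e2,v
    def f(x): c,v=g(x); q=A-c; return np.linalg.norm(q-np.outer(q@v,v),axis=1)-.009
    r=least_squares(f,[0,0,0,0],loss='soft_l1',f_scale=.001); return (*g(r.x),np.sqrt(np.median(r.fun**2)))
for n in D:
    oo,ww=o,w
    for k in range(4):
        X=D[n][1]; q=X-oo; s=q@ww; r=np.linalg.norm(q-np.outer(s,ww),axis=1)
        a=(r<(.014 if k<2 else .0115))&(s>-.03)&(s<.05); oo,ww,rm=fitpts(X[a],oo,ww)
    at=lambda z: (oo+ww*(z-oo[2])/ww[2]).round(4)
    print(n,a.sum(),rm,"dir",ww.round(4),"tilt",np.degrees(np.arccos(ww[2])).round(2),"az",np.degrees(np.arctan2(ww[1],ww[0])).round(2),at(.03),at(.1072),at(.15))
    q=X-oo; s=q@ww; r=np.linalg.norm(q-np.outer(s,ww),axis=1); b=r<.012
    h,e=np.histogram(s[b],bins=np.arange(-.12,.08,.005)); print([(round(x*1000),int(c),round(float(np.median(r[b][(s[b]>=x)&(s[b]<x+.005)]))*1000,1) if c else 0) for x,c in zip(e,h)])
    # neighbours: points with z>.06 near the rest
    for nm,(c,R,lo) in dict(region=((.6,-.14),.12,.05)).items():
        m=(np.hypot(X[:,0]-c[0],X[:,1]-c[1])<R)&(X[:,2]>lo)&(r>.02); print("near pts",m.sum())
        for z0 in (.05,.08,.11,.14): 
            mm=m&(X[:,2]>z0)&(X[:,2]<z0+.03); print(z0,mm.sum(),np.percentile(X[mm],[2,50,98],axis=0).round(3).tolist() if mm.sum()>3 else '')
    i=(X[:,2]>.1)&(X[:,2]<.3)&(X[:,0]>.68)&(X[:,0]<.85)&(X[:,1]>.05)&(X[:,1]<.25)
    for z0 in np.arange(.1,.3,.04):
        mm=i&(X[:,2]>z0)&(X[:,2]<z0+.04); print("iron",z0.round(2),mm.sum(),np.percentile(X[mm],[1,99],axis=0).round(3).tolist() if mm.sum()>3 else '')
E
python3 m2.py
```

```text
side 352 0.0005747633474926202 dir [-0.4803  0.1592  0.8625] tilt 30.4 az 161.66 [ 0.6368 -0.147   0.03  ] [ 0.5938 -0.1327  0.1072] [ 0.57   -0.1248  0.15  ]
[(-120, 0, 0), (-115, 0, 0), (-110, 0, 0), (-105, 0, 0), (-100, 28, 7.5), (-95, 6, 10.7), (-90, 12, 4.7), (-85, 14, 9.6), (-80, 19, 5.8), (-75, 16, 7.1), (-70, 11, 3.7), (-65, 6, 6.4), (-60, 15, 7.7), (-55, 14, 8.7), (-50, 19, 8.9), (-45, 21, 9.0), (-40, 17, 8.8), (-35, 21, 8.9), (-30, 20, 8.7), (-25, 19, 8.7), (-20, 22, 8.4), (-15, 15, 9.4), (-10, 20, 9.2), (-5, 22, 9.4), (0, 23, 9.3), (5, 29, 9.6), (10, 19, 9.3), (15, 25, 9.5), (20, 23, 9.1), (25, 24, 9.1), (30, 26, 9.2), (35, 27, 8.0), (40, 18, 8.7), (45, 23, 8.7), (50, 22, 9.1), (55, 32, 7.8), (60, 15, 4.5), (65, 0, 0), (70, 0, 0)]
near pts 2833
0.05 309 [[0.555, -0.231, 0.05], [0.578, -0.197, 0.052], [0.643, -0.121, 0.074]]
0.08 56 [[0.565, -0.217, 0.099], [0.576, -0.215, 0.104], [0.588, -0.208, 0.109]]
0.11 146 [[0.566, -0.216, 0.11], [0.578, -0.209, 0.114], [0.588, -0.198, 0.135]]
0.14 0 
iron 0.1 185 [[0.756, 0.099, 0.101], [0.8, 0.131, 0.14]]
iron 0.14 197 [[0.767, 0.0
[... 824 characters left out ...]
 10, 8.7), (30, 13, 8.7), (35, 13, 8.7), (40, 11, 9.7), (45, 14, 10.0), (50, 13, 9.2), (55, 27, 8.1), (60, 14, 5.1), (65, 0, 0), (70, 0, 0)]
near pts 372
0.05 237 [[0.555, -0.233, 0.05], [0.579, -0.14, 0.055], [0.643, -0.114, 0.073]]
0.08 45 [[0.564, -0.209, 0.099], [0.572, -0.196, 0.105], [0.587, -0.193, 0.109]]
0.11 82 [[0.565, -0.215, 0.11], [0.575, -0.203, 0.114], [0.586, -0.194, 0.135]]
0.14 0 
iron 0.1 231 [[0.755, 0.098, 0.101], [0.799, 0.132, 0.14]]
iron 0.14 295 [[0.765, 0.098, 0.14], [0.798, 0.133, 0.179]]
iron 0.18 212 [[0.788, 0.106, 0.18], [0.812, 0.124, 0.22]]
iron 0.22 233 [[0.801, 0.106, 0.221], [0.828, 0.123, 0.26]]
iron 0.26 45 [[0.821, 0.109, 0.261], [0.833, 0.117, 0.274]]
```

```bash
cat >> h.py <<'E'
def tool(dir_,az=None):
    "tool frame with z=-dir, y level, x on the lean side (az deg for a vertical shaft)"
    z=-np.asarray(dir_,float); z/=np.linalg.norm(z); h=np.array([np.cos(np.radians(az)),np.sin(np.radians(az)),0]) if az is not None else np.array([-z[0],-z[1],0])
    y=np.cross(z,h); y/=np.linalg.norm(y); return np.c_[np.cross(y,z),y,z]
def delta(R,p=None,T=None):
    T=pose() if T is None else T
    rv=Ro.from_matrix(R@T[:3,:3].T).as_rotvec(degrees=True)/6
    return (None if p is None else ((np.asarray(p)-T[:3,3])*1000).round(1)), rv.round(2)
TIP=np.array([.640,-.148,.024]); DIR=np.array([-.475,.157,.866]); DIR/=np.linalg.norm(DIR)
E
python3 - <<'E'
from h import *
np.set_printoptions(suppress=True)
print(delta(tool(DIR),TIP+.190*DIR), (DIR*83*-1).round(1)); print(tool(DIR).round(2))
E
```

```text
(array([ -74.6, -118.2,  -41.8]), array([-4.32, -3.14, 11.67])) [ 39.4 -13.  -71.9]
[[-0.82  0.31  0.47]
 [ 0.27  0.95 -0.16]
 [-0.5   0.   -0.87]]
```

Request:
servo_tool(plan="-10 -15 15 -0.6 -0.4 1.5; -20 -30 30 -1.1 -0.8 3; -30 -40 40 -1.65 -1.2 4.5; -40 -50 40 -2.2 -1.6 6; -50 -60 40 -2.8 -2.0 7.5", jaw=0.5)

```text
t: 0.78
eef_pos: [0.5746, -0.0601, 0.2713]
tool_rot: [0.173, 0.37, 0.912, -0.029]
contact_force: [-0.8, 0.3, 0.6]
opening: 0.497
finger_force: 0.0
```

Run:
```python
from h import *
np.set_printoptions(suppress=True)
T=pose(); print(T.round(3), manip.get_obs()['opening'], manip.get_obs()['joint_positions'].round(2)); print(delta(tool(DIR),TIP+.190*DIR))
```

```text
[[-0.666  0.686  0.295  0.575]
 [ 0.666  0.724 -0.181 -0.06 ]
 [-0.338  0.075 -0.938  0.271]
 [ 0.     0.     0.     1.   ]] 0.49721559924185266 [-0.1   0.01  1.94 -0.2   0.89 -0.79]
(array([-24.8, -58. , -82.8]), array([-1.5 , -1.1 ,  4.12]))
```

Request:
servo_tool(plan="-10 -20 0 -0.5 -0.35 1.4; -25 -40 0 -1.0 -0.75 2.8; -25 -58 -20 -1.5 -1.1 4.12; -25 -58 -60 -1.5 -1.1 4.12; -25 -58 -68 -1.5 -1.1 4.12")

```text
t: 1.4
eef_pos: [0.5469, -0.1176, 0.1994]
tool_rot: [0.251, 0.157, 0.954, -0.04]
contact_force: [-0.3, 0.5, -0.3]
opening: 0.5
finger_force: 0.0
```

Run:
```python
from h import *
np.set_printoptions(suppress=True)
T=pose(); p,d=manip.get_image("wrist"); np.savez("pics/w1.npz",p=p,d=d,T=T)
img=p[:,:,::-1].copy()
pr=proj("wrist",[TIP+s*DIR for s in (.0,.045,.11,.16)],T); print(pr.round(0).tolist())
cr=np.array([[.6703,.1697,.0605],[.5814,.0861,.0365]]); print(proj("wrist",cr,T).round(0).tolist())
for a,b in zip(pr[:-1],pr[1:]): cv2.line(img,tuple(map(int,a)),tuple(map(int,b)),(0,0,255),1)
cv2.imwrite("pics/w1.png",cv2.resize(img,(800,600)))
print(T[:3,3].round(4),delta(tool(DIR),TIP+.107*DIR))
# side view of fingers vs punch
p,d=manip.get_image("side");np.savez("pics/side1.npz",p=p,d=d)
```

```text
[[257.0, 164.0], [257.0, 171.0], [257.0, 187.0], [257.0, 206.0]]
[[598.0, 128.0], [501.0, 53.0]]
[ 0.5469 -0.1176  0.1994] (array([ 41.3, -13.6, -83.5]), array([-0.04, -0.07,  0.05]))
```

View pics/w1.png

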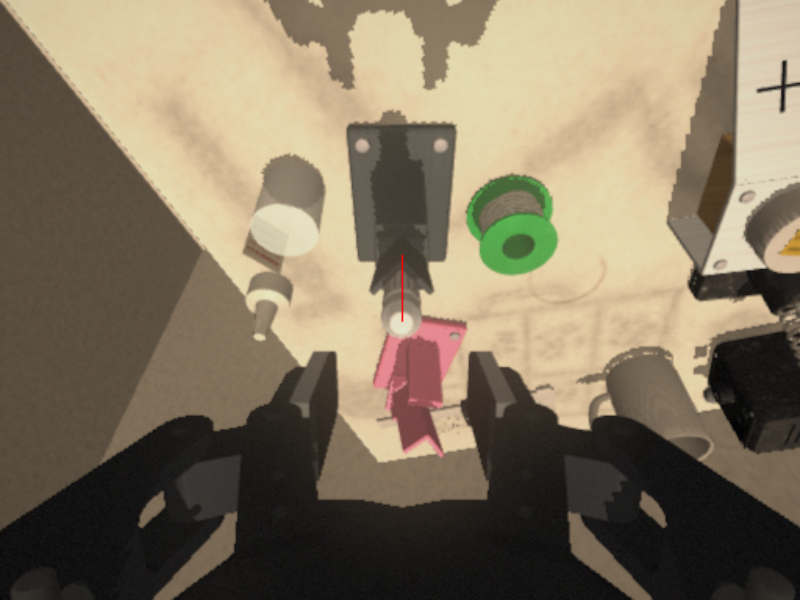

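The wrist view shows the punch cap at (402,322), exactly where the estimate puts it (257,206 native). The rest base is symmetric about that column, so the azimuth is right. The bottle (285,240) and spool (517,230) are clear of the fingers.

Request:
servo_tool(plan="2 -0.5 -12 0 0 0; 12 -4 -30 0 0 0; 22 -7 -48 0 0 0; 32 -10.5 -66 0 0 0; 41 -13.5 -83 0 0 0")

```text
t: 2.12
eef_pos: [0.5929, -0.1316, 0.1208]
tool_rot: [0.256, 0.156, 0.953, -0.041]
contact_force: [0.2, -0.7, 0.3]
opening: 0.499
finger_force: 0.0
```

Request:
servo_tool(plan="0 0 0 0 0 0; 0 0 0 0 0 0")

```text
t: 2.38
eef_pos: [0.5917, -0.1314, 0.1211]
tool_rot: [0.255, 0.156, 0.953, -0.041]
contact_force: [1.1, 0.4, -0.3]
opening: 0.494
finger_force: 0.0
```

Run:
```python
from h import *
np.set_printoptions(suppress=True)
T=pose(); print(T[:3,3].round(4),delta(tool(DIR),TIP+.107*DIR), manip.get_obs()['contact_force'].round(1))
ims=[]
for n,u,v in (("side",180,160),("scene",240,80)):
    p,d=manip.get_image(n);np.savez(f"pics/{n}2.npz",p=p,d=d); ims.append(cv2.resize(p[v:v+125,u:u+100,::-1],(400,500),interpolation=cv2.INTER_CUBIC))
cv2.imwrite("pics/m2.png",np.hstack(ims))
```

```text
[ 0.5917 -0.1314  0.1211] (array([-2.5,  0.2, -4.5]), array([-0.02, -0.  ,  0.04])) [ 1.1  0.4 -0.3]
```

View pics/m2.png

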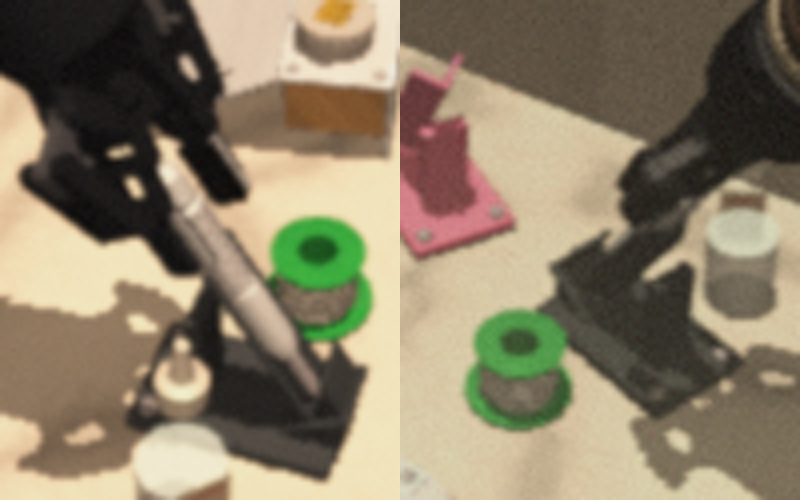

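The fingers straddle the punch above the gutter, with the cap at side crop (170,170). I'll make a small perpendicular correction, then close.

Request:
servo_tool(plan="-4 0.5 -2 0 0 0; -4 0.5 -2 0 0 0")

```text
t: 2.72
eef_pos: [0.5863, -0.1309, 0.1183]
tool_rot: [0.254, 0.156, 0.954, -0.041]
contact_force: [-0.8, -0.5, -0.1]
opening: 0.498
finger_force: 0.0
```

Request:
servo_tool(plan="0 0 0 0 0 0; 0 0 0 0 0 0; 0 0 0 0 0 0; 0 0 0 0 0 0; 0 0 0 0 0 0", jaw=0)

```text
t: 3.35
eef_pos: [0.5872, -0.1312, 0.1185]
tool_rot: [0.255, 0.156, 0.953, -0.041]
contact_force: [-1.2, -1.3, 2.6]
opening: 0.194
finger_force: 58.4
```

Run:
```python
from h import *
np.set_printoptions(suppress=True)
T=pose(); o=manip.get_obs(); print(o['t'],T[:3,3].round(4),delta(tool(DIR),TIP+.110*DIR), o['contact_force'].round(1),o['opening'],o['finger_force'])
```

```text
3.35 [ 0.5872 -0.1312  0.1185] (array([0.5, 0.5, 0.8]), array([-0.02, -0.01,  0.05])) [-1.2 -1.3  2.6] 0.19396125362606242 58.408191204071045
```

Request:
servo_tool(plan="-5 1.6 8.7 0 0 0; -14 4.7 26 0 0 0; -24 7.8 43 0 0 0; -33 11 61 0 0 0; -47 15.7 87 0 0 0")

```text
t: 3.98
eef_pos: [0.5378, -0.1143, 0.2042]
tool_rot: [0.252, 0.156, 0.954, -0.04]
contact_force: [-0.1, -0.2, -1.8]
opening: 0.2
finger_force: 59.2
```

Run:
```python
from h import *
np.set_printoptions(suppress=True)
T=pose(); o=manip.get_obs(); print(o['t'],T[:3,3].round(4),o['contact_force'].round(1),o['finger_force'],o['joint_positions'].round(2))
Tg=T.copy(); Tg[:3,3]=[.5872,-.1312,.1185]; tip=np.linalg.inv(Tg)@np.r_[TIP,1]; print("tip in tool",tip[:3].round(4), "dir", (Tg[:3,:3].T@DIR).round(3))
np.save("tip.npy",tip[:3])
cl=np.array([.6703,.1695,.0605])
R=tool([0,0,1],az=162); tcp=cl+[0,0,.025]-R@tip[:3]; print("hover level",tcp,delta(R,tcp))
```

```text
3.975 [ 0.5378 -0.1143  0.2042] [-0.1 -0.2 -1.8] 59.18559193611145 [-0.28 -0.07  2.21 -0.05  0.48 -1.49]
tip in tool [-0.0015  0.0007  0.1095] dir [ 0.007 -0.001 -1.   ]
hover level [0.66866334 0.16931924 0.19503364] (array([130.9, 283.6,  -9.1]), array([1.53, 4.69, 0.1 ]))
```

Request:
servo_tool(plan="5 0 40 0.1 0.4 0; 25 40 60 0.4 1.3 0; 50 90 60 0.75 2.3 0; 75 140 60 1.1 3.3 0.05; 100 190 60 1.4 4.3 0.1")

```text
t: 4.6
eef_pos: [0.6396, 0.0769, 0.2655]
tool_rot: [0.022, 0.156, 0.988, -0.004]
contact_force: [1.5, -0.8, -1.2]
opening: 0.196
finger_force: 59.2
```

Request:
servo_tool(plan="20 45 0 0.13 0.39 0; 31 90 0 0.13 0.39 0; 31 94 -20 0.13 0.39 0; 31 94 -40 0.13 0.39 0; 31 94 -40 0.13 0.39 0")

```text
t: 5.22
eef_pos: [0.6679, 0.1671, 0.2211]
tool_rot: [-0.001, 0.157, 0.988, -0.002]
contact_force: [-1.0, -0.1, -2.2]
opening: 0.195
finger_force: 59.3
```

```bash
cat > hov.py <<'E'
from h import *
import sys
np.set_printoptions(suppress=True)
tag=sys.argv[1]; tgt=np.array(eval(sys.argv[2])); ctr=eval(sys.argv[3])
T=pose(); o=manip.get_obs(); tip=np.load("tip.npy"); P=T[:3,:3]@tip+T[:3,3]; ax=-T[:3,2]
print(o['t'],T[:3,3].round(4),"tip",P.round(4),"axis",ax.round(3),"to target mm",((tgt-P)*1000).round(1),o['contact_force'].round(1),o['joint_positions'].round(2))
ims=[]
for n,(u,v) in zip(("side","scene"),ctr):
    p,d=manip.get_image(n);np.savez(f"pics/{n}{tag}.npz",p=p,d=d); ims.append(cv2.resize(p[v-50:v+25,u-25:u+25,::-1],(400,600),interpolation=cv2.INTER_CUBIC))
    print(n,"tip px",(8*(proj(n,P)-[u-25,v-50])).round(0)+[[400*len(ims)-400,0]],"axis+30mm",(8*(proj(n,P+.03*ax)-[u-25,v-50])).round(0)+[[400*len(ims)-400,0]],"cross px",(8*(proj(n,tgt)-[u-25,v-50])).round(0)+[[400*len(ims)-400,0]])
cv2.imwrite(f"pics/m{tag}.png",np.hstack(ims))
E
python3 hov.py 3 "[.6703,.1695,.0605]" "[(268,150),(194,225)]"
```

```text
5.225 [0.6679 0.1671 0.2211] tip [0.6692 0.1669 0.1116] axis [0.003 0.003 1.   ] to target mm [  1.1   2.6 -51.1] [-1.  -0.1 -2.2] [ 0.18  0.44  1.48 -0.    1.23 -1.07]
side tip px [[199. 277.]] axis+30mm [[202. 194.]] cross px [[198. 405.]]
scene tip px [[587. 263.]] axis+30mm [[573. 181.]] cross px [[599. 398.]]
```

View pics/m3.png

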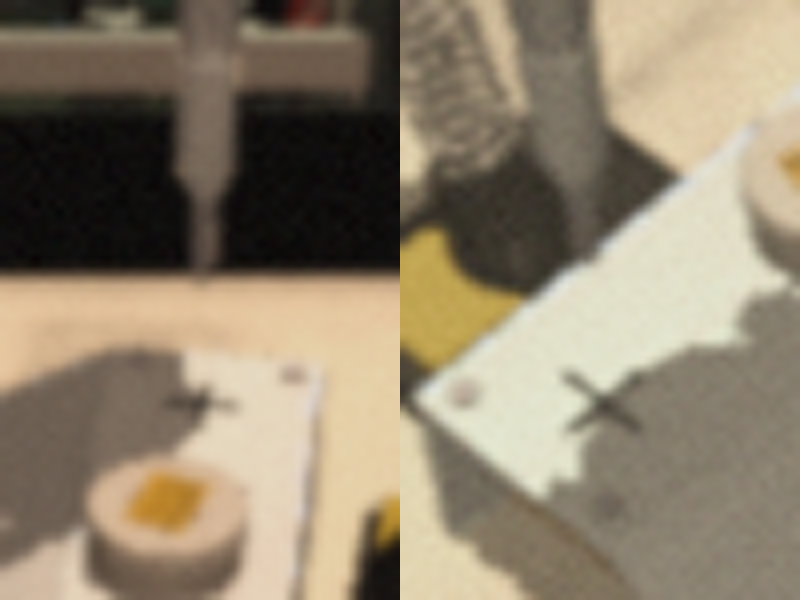

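Tip at side (203,277) and scene (585,262), within half a pixel of the prediction. The cross is at (203,404) and (603,403). I'll go down to just above it.

Request:
servo_tool(plan="0.8 3 -15 0 0 0; 0.8 3 -30 0 0 0; 0.8 3 -42 0 0 0; 0.8 3 -44 0 0 0; 0.8 3 -44 0 0 0")

```text
t: 5.95
eef_pos: [0.6718, 0.1717, 0.181]
tool_rot: [0.002, 0.156, 0.988, -0.0]
contact_force: [0.3, -0.0, -1.3]
opening: 0.19
finger_force: 59.3
```

```bash
python3 hov.py 4 "[.6700,.1699,.0605]" "[(268,150),(194,225)]"
```

```text
5.95 [0.6718 0.1717 0.181 ] tip [0.6739 0.1717 0.0714] axis [-0.004  0.001  1.   ] to target mm [ -3.9  -1.8 -10.9] [ 0.3 -0.  -1.3] [ 0.19  0.48  1.5  -0.    1.16 -1.07]
side tip px [[210. 373.]] axis+30mm [[212. 295.]] cross px [[197. 404.]]
scene tip px [[577. 371.]] axis+30mm [[564. 294.]] cross px [[599. 400.]]
```

View pics/m4.png

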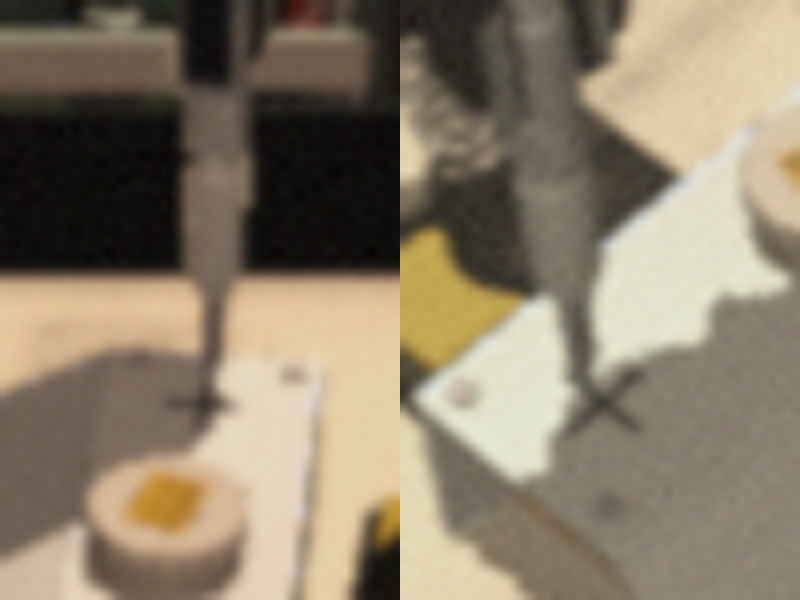

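The tip, at side (211,375) and scene (580,375), really is about 4 mm off, as the measured pose says. I'll correct it and settle.

Request:
servo_tool(plan="-4 -1.8 0 0.05 0.04 0; -4 -1.8 -3 0.05 0.04 0; -4 -1.8 -4 0.05 0.04 0; -4 -1.8 -4 0.05 0.04 0")

```text
t: 6.55
eef_pos: [0.6677, 0.1698, 0.1771]
tool_rot: [-0.0, 0.156, 0.988, 0.002]
contact_force: [0.5, -0.4, -1.7]
opening: 0.194
finger_force: 59.3
```

Request:
servo_tool(plan="0 0 0 0 0 0; 0 0 0 0 0 0")

```text
t: 6.8
eef_pos: [0.6679, 0.1699, 0.1773]
tool_rot: [0.0, 0.156, 0.988, 0.002]
contact_force: [1.0, -0.2, -1.6]
opening: 0.194
finger_force: 59.3
```

```bash
cat > st.py <<'E'
from h import *
import sys
np.set_printoptions(suppress=True)
tgt=np.array(eval(sys.argv[1])); T=pose(); o=manip.get_obs(); tip=np.load("tip.npy"); P=T[:3,:3]@tip+T[:3,3]
print(o['t'],"tip",P.round(4),"axis",(-T[:3,2]).round(3),"to target",((tgt-P)*1000).round(1),o['contact_force'].round(1),"rv",delta(tool(*eval(sys.argv[2])))[1] if len(sys.argv)>2 else '')
E
python3 st.py "[.6700,.1699,.0605]" "([0,0,1],162)"
```

```text
6.8 tip [0.6696 0.1705 0.0678] axis [-0.001 -0.004  1.   ] to target [ 0.4 -0.6 -7.3] [ 1.  -0.2 -1.6] rv [-0.04  0.01 -0.  ]
```

Request:
servo_tool(plan="0.3 -0.5 -2 0 0 0; 0.3 -0.5 -4 0 0 0; 0.3 -0.5 -6 0 0 0; 0.3 -0.5 -8 0 0 0; 0.3 -0.5 -9 0 0 0")

```text
t: 7.42
eef_pos: [0.6687, 0.1694, 0.1697]
tool_rot: [0.001, 0.156, 0.988, 0.002]
contact_force: [-1.7, -0.4, 6.0]
opening: 0.191
finger_force: 60.1
```

```bash
python3 st.py "[.6700,.1699,.0605]"
```

```text
7.425 tip [0.6705 0.17   0.0602] axis [-0.002 -0.004  1.   ] to target [-0.5 -0.1  0.3] [-1.7 -0.4  6. ] rv
```

Request:
servo_tool(plan="0 0 -1.5 0 0 0; 0 0 -3 0 0 0; 0 0 -4.5 0 0 0; 0 0 -6 0 0 0; 0 0 -7 0 0 0")

```text
t: 8.05
eef_pos: [0.6685, 0.1694, 0.1623]
tool_rot: [0.001, 0.156, 0.988, 0.002]
contact_force: [-0.6, -0.7, 3.3]
opening: 0.188
finger_force: 60.2
```

```bash
python3 st.py "[.6700,.1699,.0605]"
```

```text
8.05 tip [0.6704 0.17   0.0528] axis [-0.002 -0.004  1.   ] to target [-0.4 -0.1  7.7] [-0.6 -0.7  3.3] rv
```

Request:
servo_tool(plan="0 0 -1 0 0 0; 0 0 -1.5 0 0 0; 0 0 -1.5 0 0 0")

```text
t: 8.43
eef_pos: [0.6682, 0.1694, 0.1595]
tool_rot: [0.0, 0.156, 0.988, 0.002]
contact_force: [-1.1, -0.1, 0.7]
opening: 0.197
finger_force: 59.7
```

```bash
python3 st.py "[.6700,.1699,.0605]"
```

```text
8.425 tip [0.6699 0.17   0.0499] axis [-0.001 -0.004  1.   ] to target [ 0.1 -0.1 10.6] [-1.1 -0.1  0.7] rv
```

Request:
servo_tool(plan="0 0 -0.5 0 0 0; 0 0 -0.8 0 0 0; 0 0 -0.8 0 0 0")

```text
t: 8.8
eef_pos: [0.6683, 0.1694, 0.1593]
tool_rot: [0.0, 0.156, 0.988, 0.002]
contact_force: [0.8, -0.3, 3.4]
opening: 0.194
finger_force: 59.7
```

```bash
python3 st.py "[.6700,.1699,.0605]"; python3 hov.py 5 "[.6700,.1699,.0605]" "[(268,150),(194,225)]"
```

```text
8.8 tip [0.67   0.17   0.0497] axis [-0.001 -0.004  1.   ] to target [-0.  -0.1 10.8] [ 0.8 -0.3  3.4] rv 
8.8 [0.6683 0.1694 0.1593] tip [0.67   0.17   0.0497] axis [-0.001 -0.004  1.   ] to target mm [-0.  -0.1 10.8] [ 0.8 -0.3  3.4] [ 0.18  0.5   1.52  0.    1.12 -1.08]
side tip px [[196. 430.]] axis+30mm [[198. 355.]] cross px [[197. 404.]]
scene tip px [[602. 426.]] axis+30mm [[590. 352.]] cross px [[599. 400.]]
```

View pics/m5.png

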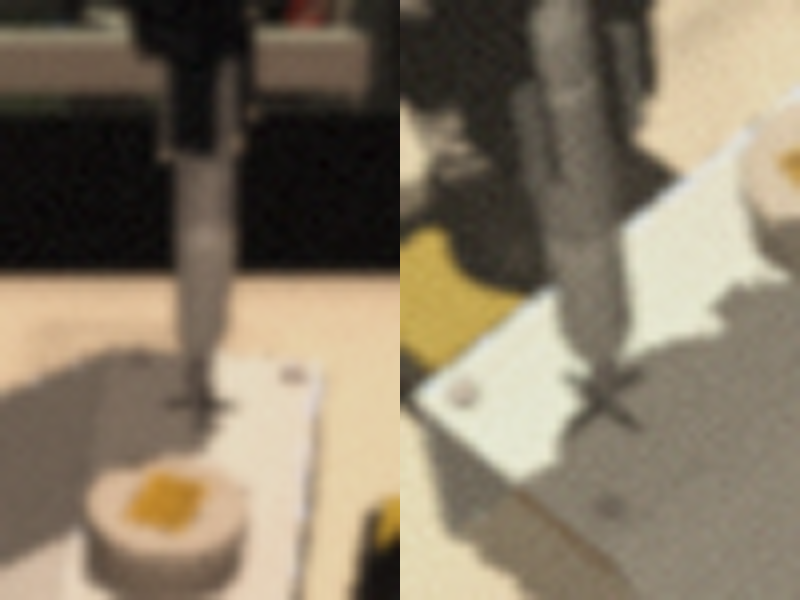

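The tip sits on the cross at side (200,402) and scene (604,395). The nose is visibly shortened by about 11 mm and the force has collapsed, so it has tripped. I'll lift and go to the slope.

Request:
servo_tool(plan="0 0 10 0 0 0; 0 0 30 0 0 0; 0 0 55 0 0 0; 0 0 55 0 0 0")

```text
t: 9.4
eef_pos: [0.6698, 0.1697, 0.2171]
tool_rot: [0.002, 0.156, 0.988, 0.003]
contact_force: [0.1, -0.2, -1.9]
opening: 0.194
finger_force: 59.4
```

```bash
cat > goal.py <<'E'
from h import *
import sys
np.set_printoptions(suppress=True)
tgt=np.array(eval(sys.argv[1])); D=np.array(eval(sys.argv[2]),float); D/=np.linalg.norm(D); off=float(sys.argv[3])
T=pose(); tip=np.load("tip.npy"); R=tool(D); print(manip.get_obs()['t'],T[:3,3].round(4),"tip now",(T[:3,:3]@tip+T[:3,3]).round(4),"move",delta(R,tgt+off*D-R@tip),manip.get_obs()['contact_force'].round(1),"axis err deg",np.degrees(np.arccos(min(1,-T[:3,2]@D))).round(2))
E
python3 goal.py "[.5814,.0861,.0365]" "[-.4945,.0739,.866]" .03
```

```text
9.4 [0.6698 0.1697 0.2171] tip now [0.672  0.1704 0.1076] move (array([-158.7,  -73.8,  -60.5]), array([-1.2 , -4.82,  1.53])) [ 0.1 -0.2 -1.9] axis err deg 29.72
```

Request:
servo_tool(plan="-25 -12 5 -0.2 -0.8 0.25; -60 -28 5 -0.5 -1.9 0.6; -95 -44 0 -0.75 -3.0 0.95; -130 -60 -10 -1.0 -4.0 1.3; -158 -74 -25 -1.2 -4.82 1.53")

```text
t: 10.02
eef_pos: [0.5071, 0.0948, 0.1874]
tool_rot: [0.256, 0.071, 0.964, -0.021]
contact_force: [0.1, -1.2, -2.2]
opening: 0.193
finger_force: 59.3
```

Request:
servo_tool(plan="0 0 -15 0 0 0; 0 0 -30 0 0 0; 0 0 -30 0 0 0; 0 0 -30 0 0 0")

```text
t: 10.52
eef_pos: [0.512, 0.0958, 0.1599]
tool_rot: [0.256, 0.072, 0.964, -0.02]
contact_force: [0.1, -0.2, -0.9]
opening: 0.195
finger_force: 59.5
```

```bash
python3 goal.py "[.5814,.0861,.0365]" "[-.4945,.0739,.866]" .012
```

```text
10.525 [0.512  0.0958 0.1599] tip now [0.5673 0.0879 0.0656] move (array([  7.9,  -1.2, -18.9]), array([ 0.01, -0.03,  0.01])) [ 0.1 -0.2 -0.9] axis err deg 0.23
```

Request:
servo_tool(plan="3 -0.5 -7 0 0 0; 6 -1 -14 0 0 0; 8 -1.2 -19 0 0 0; 8 -1.2 -19 0 0 0; 8 -1.2 -19 0 0 0")

```text
t: 11.15
eef_pos: [0.5181, 0.0942, 0.14]
tool_rot: [0.256, 0.072, 0.964, -0.02]
contact_force: [-0.2, -0.1, -1.0]
opening: 0.193
finger_force: 59.5
```

```bash
python3 goal.py "[.5814,.0861,.0365]" "[-.4945,.0739,.866]" .005; python3 hov.py 6 "[.5814,.0861,.0365]" "[(233,178),(255,223)]"
```

```text
11.15 [0.5181 0.0942 0.14  ] tip now [0.5732 0.0863 0.0456] move (array([ 5.2, -0.1, -5. ]), array([ 0.02, -0.05,  0.01])) [-0.2 -0.1 -1. ] axis err deg 0.32
11.15 [0.5181 0.0942 0.14  ] tip [0.5732 0.0863 0.0456] axis [-0.49   0.076  0.868] to target mm [ 8.2 -0.2 -9.1] [-0.2 -0.1 -1. ] [ 0.2   0.03  2.28 -0.48  0.38 -0.81]
side tip px [[173. 383.]] axis+30mm [[120. 313.]] cross px [[200. 406.]]
scene tip px [[627. 394.]] axis+30mm [[673. 362.]] cross px [[600. 401.]]
```

View pics/m6.png

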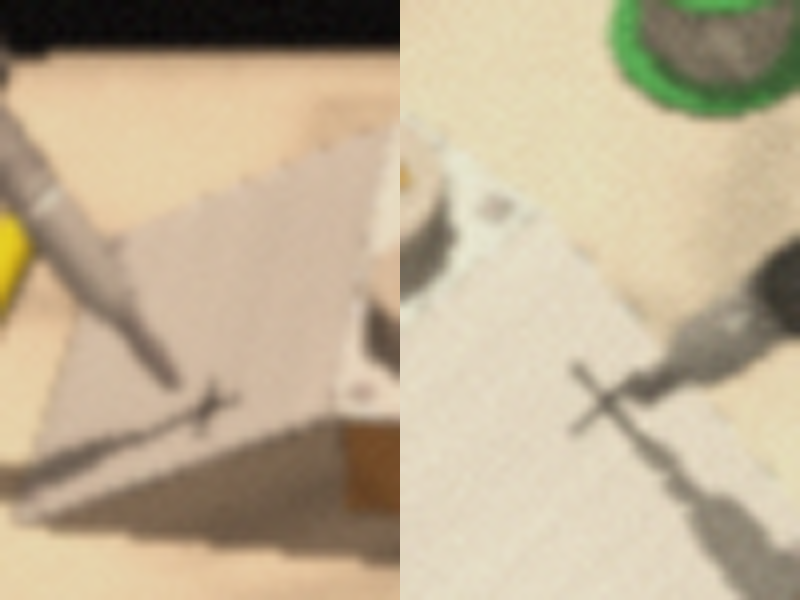

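Side view: tip at (177,387), cross at (208,404). Scene view: tip at about (632,398), cross at (605,400). This agrees to about 1 mm, with the target shifted 1 mm uphill.

Request:
servo_tool(plan="3 0 -2 0 0 0; 6 0 -4.3 0 -0.04 0; 6 0 -4.3 0 -0.04 0; 6 0 -4.3 0 -0.04 0")

```text
t: 11.75
eef_pos: [0.5241, 0.0941, 0.1355]
tool_rot: [0.258, 0.072, 0.963, -0.02]
contact_force: [-0.7, 0.1, -2.2]
opening: 0.196
finger_force: 59.5
```

```bash
python3 goal.py "[.5822,.0860,.0372]" "[-.4945,.0739,.866]" 0.0
```

```text
11.75 [0.5241 0.0941 0.1355] tip now [0.5795 0.0863 0.0414] move (array([ 2.6, -0.5, -4.2]), array([ 0.02, -0.01,  0.01])) [-0.7  0.1 -2.2] axis err deg 0.15
```

Request:
servo_tool(plan="1 -0.15 -1.7 0 0 0; 2 -0.3 -3.5 0 0 0; 3 -0.45 -5.2 0 0 0; 4 -0.6 -6.9 0 0 0; 4 -0.6 -6.9 0 0 0")

```text
t: 12.38
eef_pos: [0.5283, 0.0936, 0.1291]
tool_rot: [0.258, 0.072, 0.963, -0.02]
contact_force: [-4.7, 1.3, 5.8]
opening: 0.194
finger_force: 59.9
```

```bash
python3 goal.py "[.5822,.0860,.0372]" "[-.4945,.0739,.866]" -.0108
```

```text
12.375 [0.5283 0.0936 0.1291] tip now [0.5839 0.0857 0.035 ] move (array([ 3.6, -0.8, -7.2]), array([ 0.02, -0.  ,  0.01])) [-4.7  1.3  5.8] axis err deg 0.14
```

Request:
servo_tool(plan="0.7 -0.1 -1.4 0 0 0; 1.4 -0.3 -2.8 0 0 0; 2.1 -0.4 -4.2 0 0 0; 2.8 -0.6 -5.6 0 0 0; 3.5 -0.7 -7 0 0 0")

```text
t: 13.0
eef_pos: [0.5319, 0.093, 0.1217]
tool_rot: [0.258, 0.072, 0.963, -0.02]
contact_force: [-3.2, 0.3, 3.9]
opening: 0.191
finger_force: 59.9
```

Request:
servo_tool(plan="0 0 0 0 0 0; 0 0 0 0 0 0")

```text
t: 13.25
eef_pos: [0.5318, 0.093, 0.1219]
tool_rot: [0.258, 0.072, 0.963, -0.02]
contact_force: [-0.6, 0.9, 0.5]
opening: 0.194
finger_force: 59.9
```

```bash
python3 goal.py "[.5822,.0860,.0372]" "[-.4945,.0739,.866]" -.0108
```

```text
13.25 [0.5318 0.093  0.1219] tip now [0.5873 0.0851 0.0277] move (array([ 0.1, -0.2,  0.1]), array([ 0.02, -0.  ,  0.01])) [-0.6  0.9  0.5] axis err deg 0.12
```

Request:
servo_tool(plan="0.3 0 -0.5 0 0 0; 0.5 -0.1 -0.9 0 0 0; 0.5 -0.1 -0.9 0 0 0")

```text
t: 13.62
eef_pos: [0.5323, 0.0929, 0.1215]
tool_rot: [0.258, 0.072, 0.963, -0.02]
contact_force: [-4.8, 0.7, 7.4]
opening: 0.195
finger_force: 60.1
```

```bash
python3 goal.py "[.5822,.0860,.0372]" "[-.4945,.0739,.866]" -.0108; python3 hov.py 7 "[.5822,.0861,.0372]" "[(233,178),(255,223)]"
```

```text
13.625 [0.5323 0.0929 0.1215] tip now [0.5879 0.0851 0.0274] move (array([-0.3, -0.1,  0.5]), array([ 0.02, -0.  ,  0.01])) [-4.8  0.7  7.4] axis err deg 0.13
13.625 [0.5323 0.0929 0.1215] tip [0.5879 0.0851 0.0274] axis [-0.494  0.076  0.866] to target mm [-5.7  1.   9.8] [-4.8  0.7  7.4] [ 0.19  0.09  2.26 -0.54  0.33 -0.76]
side tip px [[222. 430.]] axis+30mm [[171. 362.]] cross px [[203. 404.]]
scene tip px [[581. 409.]] axis+30mm [[625. 378.]] cross px [[597. 398.]]
```

View pics/m7.png

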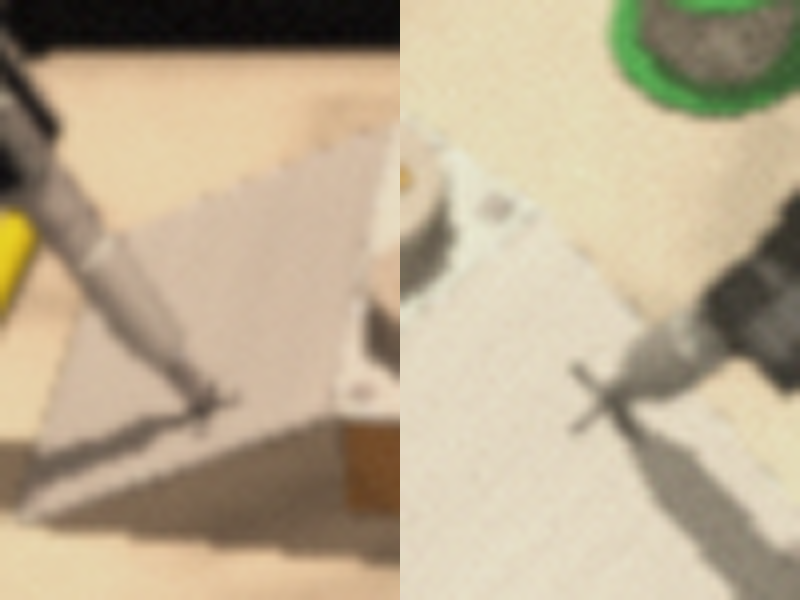

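The tip is on the cross at side (206,403) and scene (608,398), and the nose is pressed in to its end stop (about 10 N again after the collapse). Now back out and return to the rest.

Request:
servo_tool(plan="-5 0.8 9 0 0 0; -12 2 20 0 0 0; -20 3 35 0 0 0; -30 3 60 0 0 0; -30 3 85 0 0 0")

```text
t: 14.35
eef_pos: [0.4997, 0.0956, 0.2054]
tool_rot: [0.256, 0.072, 0.964, -0.021]
contact_force: [1.1, -0.6, -2.0]
opening: 0.194
finger_force: 59.7
```

```bash
python3 goal.py "[.640,-.148,.024]" "[-.475,.157,.866]" 0.11
```

```text
14.35 [0.4997 0.0956 0.2054] tip now [0.5548 0.0877 0.111 ] move (array([  34.6, -209.3,    8. ]), array([ 0.02, -0.05, -1.62])) [ 1.1 -0.6 -2. ] axis err deg 4.7
```

Request:
servo_tool(plan="7 -40 20 0 0 -0.3; 14 -85 25 0 0 -0.65; 21 -130 25 0 0 -1; 28 -175 20 0 0 -1.3; 34.5 -209 8 0 -0.05 -1.62")

```text
t: 14.98
eef_pos: [0.5363, -0.1148, 0.2145]
tool_rot: [0.258, 0.154, 0.953, -0.042]
contact_force: [0.8, -0.2, -1.7]
opening: 0.194
finger_force: 59.4
```

Request:
servo_tool(plan="0 0 0 0 0 0; 0 0 0 0 0 0; 0 0 0 0 0 0")

```text
t: 15.35
eef_pos: [0.5364, -0.1122, 0.2141]
tool_rot: [0.258, 0.153, 0.953, -0.042]
contact_force: [0.1, -0.1, -1.9]
opening: 0.193
finger_force: 59.3
```

```bash
python3 goal.py "[.640,-.148,.024]" "[-.475,.157,.866]" 0.06
cat > chk.py <<'E'
# fit the punch axis/extent from the side depth with the tool pose as the start guess
from h import *
from scipy.optimize import least_squares
import sys
np.set_printoptions(suppress=True)
T=pose(); tip=np.load("tip.npy"); P=T[:3,:3]@tip+T[:3,3]; w=-T[:3,2]
if len(sys.argv)>1: P,w=TIP,DIR
for n in ("side","scene"):
    p,d=manip.get_image(n); X=cloud(n,p,d)[1]
    q=X-P; s=q@w; r=np.linalg.norm(q-np.outer(s,w),axis=1); lo,hi=(.05,.15) if len(sys.argv)>1 else (.046,.098)
    A=X[(r<.014)&(s>lo)&(s<hi)]
    e1=np.cross(w,[0,0,1]);e1/=np.linalg.norm(e1);e2=np.cross(w,e1)
    def f(x):
        v=w+x[2]*e1+x[3]*e2; v/=np.linalg.norm(v); k=A-(P+.075*w+x[0]*e1+x[1]*e2); return np.linalg.norm(k-np.outer(k@v,v),axis=1)-.009
    x=least_squares(f,[0,0,0,0],loss='soft_l1',f_scale=.001).x
    v=w+x[2]*e1+x[3]*e2; v/=np.linalg.norm(v); b=(r<.010)&(s>-.03)&(s<.2)
    print(n,len(A),"lateral off mm (level, other)",(x[:2]*1000).round(1),"axis off deg",np.degrees(x[2:]).round(1),"dir",v.round(3),"ext mm",np.percentile(s[b]*1000,[.5,1,99,99.5]).round(1))
    m=(r<.006)&(s>-.012)&(s<.012); print("  nose hist",np.histogram(s[m]*1000,np.arange(-12,13,3))[0])
    m=(r<.011)&(s>.135)&(s<.175); print("  cap hist from 135",np.histogram(s[m]*1000,np.arange(135,176,4))[0])
E
python3 chk.py
```

```text
15.35 [ 0.5364 -0.1122  0.2141] tip now [ 0.5903 -0.1293  0.1202] move (array([ 21.6,  -9.4, -44.1]), array([ 0.02,  0.04, -0.01])) [ 0.1 -0.1 -1.9] axis err deg 0.25
side 262 lateral off mm (level, other) [0.5 1. ] axis off deg [0.1 0. ] dir [-0.479  0.159  0.863] ext mm [-28.2 -27.3 157.6 175.6]
  nose hist [0 0 0 1 2 4 5 6]
  cap hist from 135 [10 13 11 10 13 11  0  0  0  3]
scene 134 lateral off mm (level, other) [-1.   0.7] axis off deg [0.  0.5] dir [-0.485  0.161  0.859] ext mm [ -7.7  -2.5 151.  152.3]
  nose hist [0 0 0 1 0 1 3 3]
  cap hist from 135 [0 0 0 1 2 0 0 0 0 0]
```

Request:
servo_tool(plan="4 -4 -9 0 0.04 0; 10 -5.5 -20 0 0.04 0; 16 -7.5 -32 0 0.04 0; 22 -9.5 -43.5 0 0.04 0; 22 -9.5 -43.5 0 0.04 0")

```text
t: 16.08
eef_pos: [0.559, -0.1227, 0.1692]
tool_rot: [0.255, 0.153, 0.954, -0.042]
contact_force: [0.9, 0.5, -1.7]
opening: 0.196
finger_force: 59.6
```

```bash
python3 goal.py "[.6408,-.1483,.0245]" "[-.475,.157,.866]" 0.03;python3 goal.py "[.6408,-.1483,.0245]" "[-.475,.157,.866]" 0.0015
```

```text
16.075 [ 0.559  -0.1227  0.1692] tip now [ 0.6124 -0.1399  0.075 ] move (array([ 14.1,  -3.9, -24.6]), array([ 0.01, -0.01,  0.  ])) [ 0.9  0.5 -1.7] axis err deg 0.1
16.075 [ 0.559  -0.1227  0.1692] tip now [ 0.6124 -0.1399  0.075 ] move (array([ 27.6,  -8.4, -49.3]), array([ 0.01, -0.01,  0.  ])) [ 0.9  0.5 -1.7] axis err deg 0.1
```

Request:
servo_tool(plan="4 -1 -6 0 0 0; 7 -2 -12 0 0 0; 11 -3 -19 0 0 0; 14 -4 -24.5 0 0 0; 14 -4 -24.5 0 0 0")

```text
t: 16.7
eef_pos: [0.5725, -0.1267, 0.1452]
tool_rot: [0.255, 0.153, 0.954, -0.042]
contact_force: [0.1, 0.5, -1.6]
opening: 0.196
finger_force: 59.7
```

```bash
python3 goal.py "[.6408,-.1483,.0245]" "[-.475,.157,.866]" 0.002
```

```text
16.7 [ 0.5725 -0.1267  0.1452] tip now [ 0.6258 -0.1439  0.051 ] move (array([ 13.9,  -4.3, -24.8]), array([ 0.02, -0.01,  0.  ])) [ 0.1  0.5 -1.6] axis err deg 0.12
```

Request:
servo_tool(plan="4 -1.2 -7 0 0 0; 8 -2.4 -14 0 0 0; 11 -3.4 -20 0 0 0; 13.5 -4.2 -24 0 0 0; 13.5 -4.2 -24 0 0 0")

```text
t: 17.32
eef_pos: [0.586, -0.1309, 0.1213]
tool_rot: [0.255, 0.153, 0.954, -0.042]
contact_force: [0.4, -0.3, -1.0]
opening: 0.192
finger_force: 59.8
```

```bash
python3 goal.py "[.6408,-.1483,.0245]" "[-.475,.157,.866]" 0.001; python3 chk.py rest
```

```text
17.325 [ 0.586  -0.1309  0.1213] tip now [ 0.6393 -0.1481  0.0272] move (array([ 0.9, -0.3, -1.8]), array([ 0.02, -0.01,  0.  ])) [ 0.4 -0.3 -1. ] axis err deg 0.12
side 379 lateral off mm (level, other) [ 0.3 -0.1] axis off deg [ 1.2 -0.3] dir [-0.464  0.175  0.868] ext mm [-29.3 -29.1 159.  160.8]
  nose hist [0 0 0 9 1 0 3 4]
  cap hist from 135 [ 9  7  8 11  6 13  5  0  0  0]
scene 123 lateral off mm (level, other) [2.8 2.6] axis off deg [-2.3  1. ] dir [-0.502  0.123  0.856] ext mm [ -4.5  -4.3 123.1 125. ]
  nose hist [0 0 0 1 0 0 0 0]
  cap hist from 135 [0 0 0 0 0 0 0 0 0 0]
```

Request:
servo_tool(plan="0.5 -0.1 -0.8 0 0 0; 0.9 -0.2 -1.6 0 0 0; 0.9 -0.2 -1.6 0 0 0")

```text
t: 17.8
eef_pos: [0.587, -0.1311, 0.1203]
tool_rot: [0.256, 0.153, 0.954, -0.042]
contact_force: [-0.4, 0.2, -2.0]
opening: 0.194
finger_force: 59.8
```

Request:
servo_tool(plan="0 0 0 0 0 0; 0 0 0 0 0 0; 0 0 0 0 0 0; 0 0 0 0 0 0; 0 0 0 0 0 0", jaw=0.45)

```text
t: 18.42
eef_pos: [0.5871, -0.1311, 0.1204]
tool_rot: [0.256, 0.153, 0.954, -0.042]
contact_force: [0.6, 0.0, -0.1]
opening: 0.444
finger_force: 0.0
```

```bash
python3 chk.py rest
```

```text
side 390 lateral off mm (level, other) [0.1 0.3] axis off deg [-0.3  0.2] dir [-0.48   0.153  0.864] ext mm [-29.2 -28.7 158.1 158.5]
  nose hist [0 0 0 9 0 2 3 6]
  cap hist from 135 [11 14 13 12 20 16  0  0  0  0]
scene 94 lateral off mm (level, other) [2.8 2.8] axis off deg [-1.1 -1.8] dir [-0.454  0.131  0.881] ext mm [ -6.5  -6.1 149.4 150.6]
  nose hist [0 0 2 0 0 0 0 0]
  cap hist from 135 [0 0 1 0 1 0 0 0 0 0]
```

The punch sits in the rest as before. I'll retract along its axis.

Request:
servo_tool(plan="-6 2 11 0 0 0; -15 5 28 0 0 0; -26 8.5 47 0 0 0; -38 12.5 69 0 0 0; -52 17 95 0 0 0")

```text
t: 19.15
eef_pos: [0.5341, -0.1138, 0.2162]
tool_rot: [0.256, 0.153, 0.954, -0.042]
contact_force: [-0.5, -0.7, 0.7]
opening: 0.452
finger_force: 0.0
```

Request:
servo_tool(plan="-10 10 30 0 0 0; -20 20 50 0 0 0; -20 20 50 0 0 0; -20 20 50 0 0 0")

```text
t: 19.65
eef_pos: [0.5146, -0.0941, 0.2648]
tool_rot: [0.255, 0.153, 0.954, -0.042]
contact_force: [-0.3, -0.1, -0.1]
opening: 0.446
finger_force: 0.0
```

```bash
python3 chk.py rest; python3 -c "
from bench import manip; o=manip.get_obs(); print(o['t'],o['eef_pos'],o['contact_force'],o['finger_force'])"
```

```text
side 459 lateral off mm (level, other) [0.2 0.4] axis off deg [-0.1  0.2] dir [-0.478  0.156  0.864] ext mm [-29.5 -29.3 157.8 158. ]
  nose hist [0 0 0 7 2 1 3 5]
  cap hist from 135 [15 14 19 17 26 22  1  0  0  0]
scene 215 lateral off mm (level, other) [2.2 2.8] axis off deg [-3.4 -2.3] dir [-0.459  0.089  0.884] ext mm [ -5.1  -4.9 159.9 160.1]
  nose hist [0 0 2 0 0 0 0 0]
  cap hist from 135 [ 4 10  8 10 24 19  5  0  0  0]
19.75 [ 0.51436513 -0.09419728  0.26380923] [-0.18792906 -0.32031078 -0.17994941] 0.0
```

The punch reads the same as its original rest pose, and the robot is clear. I'll hand in.

```bash
python3 -c "
from bench import manip; print(manip.finish_job())"
```

```text
the job is handed in; nothing more can be done
None
```

I tripped the punch on the level cross and then on the sloping cross, put it back in its rest tip down, let go, and handed the job in at about 20 s; the hand-in returned no verdict.

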